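Sweep the small seals into the catch tray

TASK

Using just the fingertips, sweep the three small black rubber seals that lie loose on the bench along the surface into the blue open-fronted tray, so that all three lie flat and wholly inside it. Do not pinch or lift the seals or press hard on them, and leave the large seal, the pale steel ring and the tin where they are.

Things in the scene. Friction and masses are not known exactly. Their poses are not given: they have to be found in the camera images.
- seal_a: black rubber lip seal, a ring 47 mm outside, about 30 mm hole, 14 mm high, about 22 g, lying loose and flat on the bench; origin at the centre of its underside, z up. One of the three alike small seals to sweep into the tray
- seal_b: black rubber lip seal, a ring 47 mm outside, about 30 mm hole, 14 mm high, about 22 g, lying loose and flat on the bench; origin at the centre of its underside, z up. One of the three alike small seals to sweep into the tray
- seal_c: black rubber lip seal, a ring 47 mm outside, about 30 mm hole, 14 mm high, about 22 g, lying loose and flat on the bench; origin at the centre of its underside, z up. One of the three alike small seals to sweep into the tray
- catch_tray: blue sheet-metal tray fixed to the bench, open above and at its +y side (mouth, roughly to the robot's left; yaw varies). Inside: x -120 to +120 mm, y -60 (back wall) to +70 mm (mouth). Walls 3 mm thick, 20 mm high with rolled edge; floor level with the bench, no step at the mouth. Screw tabs 5 mm high reach 25 mm beyond each end. Origin on the bench at x = y = 0; z up
- tray_mouth (a point): middle of the tray's open side, on the bench surface, 70 mm along the tray's +y from its origin
- big_seal: large black rubber seal, a ring 82 mm outside, 14 mm high, loose; a bystander, not to be moved; origin at the centre of its underside
- steel_ring: pale grey, almost white, steel ring gauge, 67 mm outside, 16 mm high, loose; a bystander, not to be moved; origin at the centre of its underside
- paste_can: round tin, orange-red and black with a pale grey lid, 68 mm across, 58 mm high, standing loose; a bystander, not to be moved; origin at the centre of its underside
There are look-alikes about, which are no part of the job. What is shaped like the seal_b but purple is not meant. Leave any yellow look-alike of the seal_c alone.

How it is judged:
By the outcome, as a careful person would: the job done as asked, in the order asked, and still so for the second after the job is handed in, with the robot touching nothing.
It also fails if it takes over 72 s, if anything falls off the work surface, if the arm or the gripper's body presses on something with over 40 N, if the wrist force passes 120 N, or if a joint passes its speed limit or range.

ROBOT

A 6-joint arm with a two-finger parallel gripper is mounted at the origin on a cart in front of the work surface, level with it; the furniture and walls round the work are solid. World frame = base frame: x ahead of the robot, y to its left, z up, the work surface at z = 0. Lengths are in m, angles in degrees, forces in N, time in s.
With the tool pointing down it reaches from about 0.375 to 0.9 m from the base axis. Payload 3.1 kg.
Tool frame: the origin (TCP) lies at the very end of the fingers, on their centre line; the grasp point (between the pads) lies 19 mm behind it; z points along the fingers, y is the line along which they close (so a half turn about z gives the same grasp; the last joint's range is limited). The gripper opens to 87 mm and grips with 3 to 60 N. Pads are 19 mm wide; open, the fingers measure 117 mm over their backs; the gripper's body (75 mm by 190 mm) begins 51 mm behind the grasp point.
Start: joints at [66.033, 30.224, 82.088, -0, 67.689, -10.227], TCP at [0.148, 0.607, 0.223] pointing down, gripper open.
Joint ranges: [-176.69, 176.69], [-43.24, 126.21], [12.49, 139.97], [-82, 262], [0, 151.66], [-163.58, 163.58]. Speed limits (degrees/s): [159.86, 159.86, 180, 180, 180, 180].

INTERFACE

Orientations are given as a 3x3 rotation matrix whose columns are the frame's x, y, z axes.
In Python, from rig import bot, imaging gives the robot as it stands.
- The arm moves only by the tool drive_tool, never from a script. Its argument "deltas" is text: rows parted by semicolons, each of 5 numbers parted by spaces: the finger opening in mm, from 0 to 87, then the shift along the world's x, y, z in mm, then the turn about the world's z in rad. In form: jaw dx dy dz twist; .... A call has 1 to 12 rows; each row is the pose to reach, as a shift and turn from the pose commanded when the call began; what a row does not reach only later rows make up. A row lasts 1/10 s, in which the tool goes at most 50 mm and 8.59 degrees, less where a joint would pass 70% of its speed; a pose out of reach is approached as far as the arm can. A call with a gripper value outside its range is refused whole. The fingers move at their own pace and stop on an object; the grip force is fixed at half the most. Time passes only in rows, so rows that repeat a pose let the fingers close. It gives the time, the measured TCP pose, the force, the opening and the grip force at its end, in the units of the state.
- bot.read_state(): the state, without advancing time (a new reading comes with each control period).
- imaging.capture(name): name is "scene" or "top" or "wrist"; returns the picture (384x512x3 uint8, red, green, blue); there is no depth.
- imaging.camera_model(name): a dict with "fx", "fy", "cx", "cy" (pixels), "dist" ([k1, k2, p1, p2, k3] as OpenCV has them; the pictures are not rectified), "T" (4x4, takes a point from camera to world coordinates). Camera axes: x right, y down, z forward; pixel columns grow to the right and rows downward; lengths in m; the calibration is good to about 2 mm. A picture is of the moment at which its call begins: read the wrist's pose just before it. camera_model takes no time and is no camera call; for the wrist camera it gives the pose at the moment of the call.
- bot.hand_in(): hands the job in; it is judged then, once.
The state is a dict: "time_s": time; "joint_positions": joint angles; "qvel": joint speeds; "tau": joint torques, N m; "position": TCP position; "tcp_rot": TCP orientation; "force": force on the tool from outside, world axes, zero at the start; "moment": the same for the moment, N m; "opening": opening from 0.0 (shut) to 1.0 (fully open); "grasp_force": force on a finger pad.
Only numpy, scipy, OpenCV 4.12 (cv2) and the standard library are available. Lean on these libraries where they do the work, as an engineer would, in place of code of your own. Each camera call takes 0.05 s, during which the arm holds its last target. There are 200 camera calls.

## Working session

There is one attempt and no reset: what is moved stays moved. The work goes in short steps, Python scripts to look and compute and a tool call to move; the robot and the scene stay as the last step left them, time stands still between calls to the robot, and variables do not carry over. Pictures are saved under pics/ and viewed, at most 10 in all, crops included, and the job is handed in when it is done.

Besides the shell and the picture viewer there is one more tool, called after ">>>" as name(argument=value, ...), one argument or row to a line, values as JSON. drive_tool: Moves the arm, as the interface text tells. Its arguments: {"type":"object","properties":{"deltas":{"type":"string"}},"required":["deltas"]}

```bash
mkdir -p pics; ls; cat > h.py <<'E'
import numpy as np,cv2
from rig import bot,imaging
def snap(c,n):
    m=imaging.camera_model(c); im=imaging.capture(c)
    cv2.imwrite(f'pics/{n}.png',im[:,:,::-1]); return im,m
def K(m): return np.array([[m['fx'],0,m['cx']],[0,m['fy'],m['cy']],[0,0,1.]])
def p2w(m,uv,z=0.):
    q=cv2.undistortPoints(np.array(uv,float).reshape(-1,1,2),K(m),np.array(m['dist'],float)).reshape(-1,2)
    T=np.array(m['T']); d=np.c_[q,np.ones(len(q))]@T[:3,:3].T; o=T[:3,3]
    return o+d*((z-o[2])/d[:,2])[:,None]
E
python3 - <<'E'
from h import *
for c in('top','scene'):
    im,m=snap(c,c+'0'); print(c,np.round(m['T'],3).tolist(),m['fx'])
s=bot.read_state(); print(s['time_s'],s['position'],s['tcp_rot'],s['opening'])
E
```

```text
pics
top [[0.01, -0.997, 0.081, 0.459], [-0.999, -0.013, -0.032, 0.119], [0.033, -0.08, -0.996, 0.98], [0.0, 0.0, 0.0, 1.0]] 444.1297449490223
scene [[0.793, -0.476, 0.38, 0.157], [-0.609, -0.634, 0.477, -0.376], [0.014, -0.61, -0.793, 0.801], [0.0, 0.0, 0.0, 1.0]] 464.61661816072575
0.1 [0.14817676 0.60650225 0.22166377] [[-9.71377268e-01  2.37540783e-01 -7.61073513e-04]
 [ 2.37541798e-01  9.71375648e-01 -1.80129988e-03]
 [ 3.11406093e-04 -1.93052853e-03 -9.99998088e-01]] 1.0012185968779577
```

View pics/top0.png

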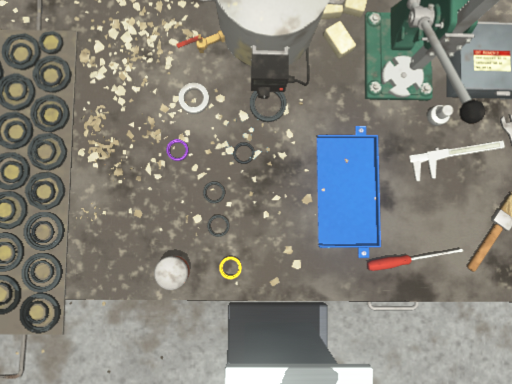

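View pics/scene0.png

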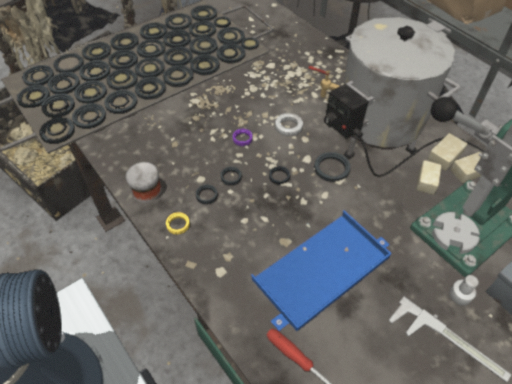

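The top view shows the small black seals at about (244,153), (214,191) and (219,224), and the tray with its mouth on the left edge (u≈317, v 135–246). Bystanders are the big seal (268,107), steel ring (194,97), purple (177,150), yellow (230,268) and tin (172,273). The scene view agrees.

```bash
python3 - <<'E'
from h import *
m=imaging.camera_model('top'); im=cv2.imread('pics/top0.png')
g=cv2.GaussianBlur(cv2.cvtColor(im,cv2.COLOR_BGR2GRAY),(0,0),1).astype(float)
T=np.array(m['T']);Ti=np.linalg.inv(T)
def proj(P):
    return cv2.projectPoints(np.array(P,float),cv2.Rodrigues(Ti[:3,:3])[0],Ti[:3,3],K(m),np.array(m['dist'],float))[0].reshape(-1,2)
a=np.linspace(0,2*np.pi,60,endpoint=False)
from scipy.ndimage import map_coordinates as mc
for n,uv,r,h,s in [('s1',(244,153),.0195,.014,1),('s2',(214,191),.0195,.014,1),('s3',(219,224),.0195,.014,1),('big',(268,107),.035,.014,1),('steel',(194,97),.028,.016,-1),('yellow',(230,268),.0195,.014,0),('purple',(177,150),.0195,.014,0),('can',(172,273),0,.058,0)]:
    c=p2w(m,[uv],h)[0]
    if s:
        best=(1e9,)
        for dx in np.arange(-.01,.0101,.001):
            for dy in np.arange(-.01,.0101,.001):
                q=c+[dx,dy,0]
                P=proj(np.c_[q[0]+r*np.cos(a),q[1]+r*np.sin(a),np.full(60,h)])
                v=s*mc(g,[P[:,1],P[:,0]],order=1).mean()
                if v<best[0]:best=(v,q)
        c=best[1]
    print(n,np.round(c[:2]*1000,0))
hsv=cv2.cvtColor(im,cv2.COLOR_BGR2HSV)
mk=cv2.inRange(hsv,(100,150,60),(125,255,255))
mk=cv2.morphologyEx(mk,cv2.MORPH_OPEN,np.ones((15,15)))
cn=max(cv2.findContours(mk,0,2)[0],key=cv2.contourArea)
b=cv2.boxPoints(cv2.minAreaRect(cn)); print('tray',b.tolist(),np.round(p2w(m,b,.02)[:,:2]*1000).tolist())
big=cv2.resize(im[80:290,140:400],None,fx=3,fy=2.8571*1.05,interpolation=cv2.INTER_CUBIC); 
print('edge',p2w(m,[(60,299),(300,299),(256,60)],0)[:,:2])
E
```

```text
s1 [611. 126.]
s2 [524. 187.]
s3 [453. 178.]
big [725.  76.]
steel [733. 238.]
yellow [361. 151.]
purple [615. 271.]
can [355. 267.]
tray [[316.6294250488281, 135.02212524414062], [377.9199523925781, 134.0335693359375], [379.7248840332031, 245.93994140625], [318.4343566894531, 246.92849731445312]] [[652.0, -35.0], [657.0, -171.0], [411.0, -173.0], [408.0, -39.0]]
edge [[ 0.29112674  0.51447859]
 [ 0.29393967 -0.00194505]
 [ 0.82651559  0.0998234 ]]
```

>>> drive_tool(
  deltas="30 50 -60 0 -0.15; 30 80 -100 -20 -0.3; 30 110 -140 -40 -0.45; 30 140 -175 -60 -0.6; 30 170 -210 -80 -0.75; 30 200 -250 -100 -0.9; 30 230 -285 -110 -1.05; 30 260 -320 -120 -1.2; 30 285 -350 -120 -1.332; 30 305 -376 -120 -1.332; 30 305 -376 -120 -1.332; 30 305 -376 -120 -1.332",
)

```text
time_s: 1.3
position: [0.4541, 0.2299, 0.1022]
tcp_rot: [[0.005, 1.0, -0.001], [1.0, -0.005, 0.0], [0.0, -0.001, -1.0]]
force: [-0.5, 0.1, -0.9]
opening: 0.347
grasp_force: 0.0
```

>>> drive_tool(
  deltas="30 0 0 -30 0; 30 0 0 -60 0; 30 0 0 -80 0; 30 0 0 -90 0; 30 0 0 -97 0; 30 0 0 -97 0",
)

```text
time_s: 1.9
position: [0.4527, 0.2318, 0.0053]
tcp_rot: [[-0.0, 1.0, -0.001], [1.0, 0.0, -0.0], [-0.0, -0.001, -1.0]]
force: [0.9, 1.0, 0.5]
opening: 0.346
grasp_force: 0.0
```

```bash
python3 - <<'E'
from h import *
a,_=snap('top','t1'); b,m=snap('wrist','w1')
t=cv2.resize(a[120:300,130:370],(400*1,300)); o=np.hstack([t,cv2.resize(b,(400,300))])
cv2.imwrite('pics/c1.png',o[:,:,::-1]); s=bot.read_state(); print(s['position'],s['force'])
E
```

```text
[0.45361504 0.23164918 0.00616628] [0.54951628 0.37763818 0.21712993]
```

View pics/c1.png

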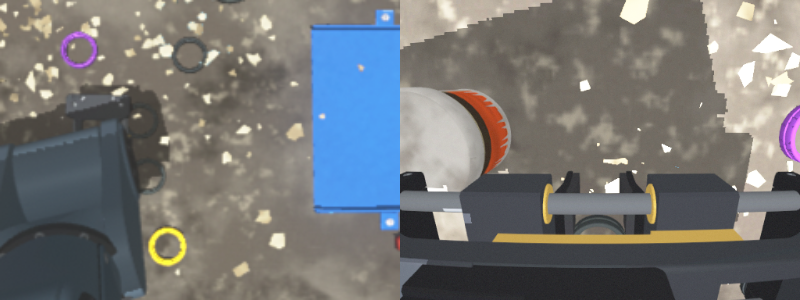

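Top crop: the arm covers the left side and s3 and s2 sit just right of the gripper. Wrist view: the ring (≈597,228) is centred between the two fingers, and the tin is clear. I'll start the push.

>>> drive_tool(
  deltas="30 0 -5 -1 0; 30 0 -10 -1 0; 30 0 -16 -1 0; 30 0 -24 -1 0; 30 0 -34 -1 0; 30 1 -44 -1 0; 30 2 -54 -1 0; 30 3 -64 -1 0; 30 4 -74 -1 0; 30 5 -84 -1 0; 30 6 -94 -1 0; 30 7 -104 -1 0",
)

```text
time_s: 3.2
position: [0.4605, 0.1263, 0.0045]
tcp_rot: [[0.001, 1.0, 0.0], [1.0, -0.001, 0.0], [0.0, 0.0, -1.0]]
force: [1.3, -0.2, -0.1]
opening: 0.347
grasp_force: 0.1
```

>>> drive_tool(
  deltas="30 1 -10 0 0; 30 2 -20 0 0; 30 3 -30 0 0; 30 4 -40 0 0; 30 5 -50 0 0; 30 6 -60 0 0; 30 7 -70 0 0; 30 8 -80 0 0; 30 9 -90 0 0; 30 10 -97 0 0; 30 10 -102 0 0; 30 10 -104 0 0",
)

```text
time_s: 4.4
position: [0.4705, 0.0226, 0.0045]
tcp_rot: [[0.002, 1.0, 0.0], [1.0, -0.002, -0.0], [-0.0, 0.0, -1.0]]
force: [0.7, 0.2, -0.7]
opening: 0.347
grasp_force: 0.1
```

```bash
python3 - <<'E'
from h import *
a,_=snap('top','t2'); b,m=snap('wrist','w2')
t=cv2.resize(a[120:300,130:370],(400*1,300)); o=np.hstack([t,cv2.resize(b,(400,300))])
cv2.imwrite('pics/c2.png',o[:,:,::-1]); s=bot.read_state(); print(s['position'],s['force'])
E
```

```text
[0.47030807 0.02292157 0.00453989] [ 0.12659964  0.26635581 -0.61440904]
```

View pics/c2.png

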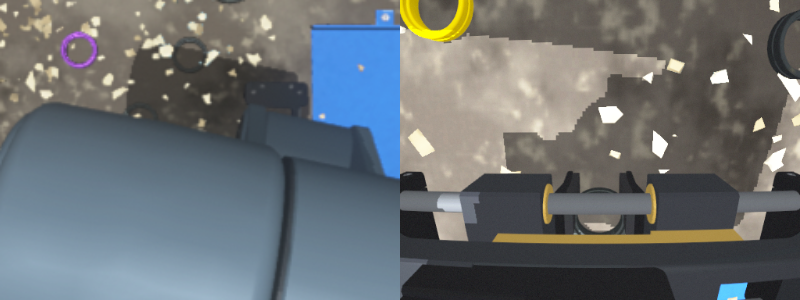

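The wrist view shows the ring still cradled between the fingertips (≈598,222), and yellow and s2 haven't moved. I'll continue the push to y≈-82.

>>> drive_tool(
  deltas="30 0 -5 0 0; 30 0 -14 0 0; 30 1 -24 0 0; 30 2 -34 0 0; 30 3 -44 0 0; 30 4 -54 0 0; 30 4 -64 0 0; 30 4 -74 0 0; 30 4 -84 0 0; 30 4 -93 0 0; 30 4 -100 0 0; 30 4 -105 0 0",
)

```text
time_s: 5.7
position: [0.4744, -0.0826, 0.0045]
tcp_rot: [[0.001, 1.0, 0.0], [1.0, -0.001, -0.0], [-0.0, 0.0, -1.0]]
force: [0.2, 0.3, -0.9]
opening: 0.344
grasp_force: 0.1
```

>>> drive_tool(
  deltas="30 0 0 0 0; 30 0 3 0 0; 30 0 8 0 0; 30 0 20 0 0; 30 0 20 15 0; 30 0 20 35 0; 30 0 20 60 0; 30 0 20 90 0; 30 10 60 90 0; 30 20 110 90 0; 30 30 160 90 0; 30 40 210 90 0",
)

```text
time_s: 6.9
position: [0.5131, 0.1282, 0.0947]
tcp_rot: [[0.0, 1.0, -0.0], [1.0, -0.0, 0.0], [0.0, -0.0, -1.0]]
force: [1.5, -0.9, -0.6]
opening: 0.349
grasp_force: 0.0
```

>>> drive_tool(
  deltas="30 5 45 0 0; 30 10 85 0 0; 30 10 110 0 0; 30 10 110 0 0; 30 10 110 -30 0; 30 10 110 -60 0; 30 10 110 -80 0; 30 10 110 -90 0; 30 10 110 -90 0; 30 10 110 -90 0",
)

```text
time_s: 7.9
position: [0.524, 0.2351, 0.005]
tcp_rot: [[0.001, 1.0, 0.0], [1.0, -0.001, 0.0], [0.0, 0.0, -1.0]]
force: [0.3, 0.4, 0.5]
opening: 0.341
grasp_force: 0.0
```

```bash
python3 - <<'E'
from h import *
a,_=snap('top','t3'); b,m=snap('wrist','w3')
t=cv2.resize(a[120:300,150:390],(400*1,300)); o=np.hstack([t,cv2.resize(b,(400,300))])
cv2.imwrite('pics/c3.png',o[:,:,::-1]); s=bot.read_state(); print(s['position'],s['force'])
E
```

```text
[0.52465082 0.23527407 0.00570061] [-0.41931756  0.94821197 -0.81794372]
```

View pics/c3.png

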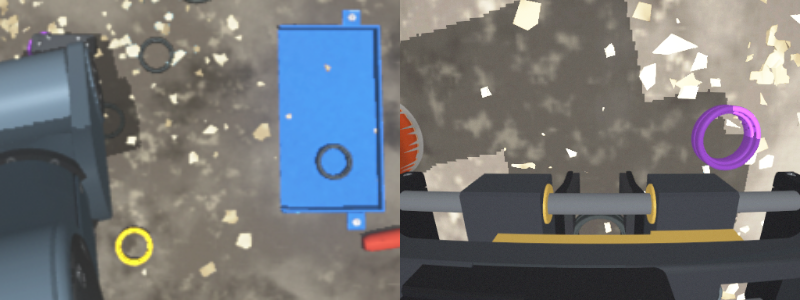

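The first seal lies flat inside the tray at about (333,161) in the crop. s2 is centred between the fingers at (600,228).

>>> drive_tool(
  deltas="30 0 -5 -1 0; 30 0 -10 -1 0; 30 0 -16 -1 0; 30 0 -24 -1 0; 30 0 -34 -1 0; 30 1 -44 -1 0; 30 2 -54 -1 0; 30 2 -64 -1 0; 30 3 -74 -1 0; 30 3 -84 -1 0; 30 4 -94 -1 0; 30 4 -104 -1 0",
)

```text
time_s: 9.2
position: [0.528, 0.1303, 0.0036]
tcp_rot: [[0.001, 1.0, 0.0], [1.0, -0.001, 0.0], [0.0, 0.0, -1.0]]
force: [0.3, 0.7, -0.1]
opening: 0.343
grasp_force: 0.2
```

>>> drive_tool(
  deltas="30 1 -10 0 0; 30 1 -20 0 0; 30 2 -30 0 0; 30 2 -40 0 0; 30 3 -50 0 0; 30 3 -60 0 0; 30 4 -70 0 0; 30 5 -80 0 0; 30 6 -90 0 0; 30 7 -100 0 0; 30 8 -110 0 0; 30 8 -120 0 0",
)

```text
time_s: 10.4
position: [0.5361, 0.0103, 0.0036]
tcp_rot: [[0.001, 1.0, 0.0], [1.0, -0.001, -0.0], [-0.0, 0.0, -1.0]]
force: [-0.1, -0.3, -0.4]
opening: 0.343
grasp_force: 0.1
```

>>> drive_tool(
  deltas="30 0 -10 0 0; 30 0 -20 0 0; 30 0 -30 0 0; 30 0 -40 0 0; 30 0 -50 0 0; 30 0 -60 0 0; 30 0 -70 0 0; 30 0 -80 0 0; 30 0 -87 0 0; 30 0 -92 0 0; 30 0 -94 0 0; 30 0 -94 0 0",
)

```text
time_s: 11.6
position: [0.5358, -0.083, 0.0035]
tcp_rot: [[0.001, 1.0, 0.0], [1.0, -0.001, -0.0], [-0.0, 0.0, -1.0]]
force: [0.2, 0.1, 0.3]
opening: 0.343
grasp_force: 0.0
```

>>> drive_tool(
  deltas="30 0 3 0 0; 30 0 8 0 0; 30 0 20 0 0; 30 0 20 15 0; 30 0 20 35 0; 30 0 20 60 0; 30 0 20 90 0; 30 10 60 90 0; 30 30 110 90 0; 30 50 160 90 0; 30 65 210 90 0; 30 75 255 90 0",
)

```text
time_s: 12.8
position: [0.6095, 0.1696, 0.0936]
tcp_rot: [[0.0, 1.0, 0.0], [1.0, -0.0, 0.0], [0.0, 0.0, -1.0]]
force: [1.0, -0.7, -1.1]
opening: 0.345
grasp_force: 0.0
```

>>> drive_tool(
  deltas="30 0 6 0 0; 30 0 6 0 0; 30 0 6 -30 0; 30 0 6 -60 0; 30 0 6 -80 0; 30 0 6 -88 0; 30 0 6 -88 0; 30 0 6 -88 0",
)

```text
time_s: 13.6
position: [0.6099, 0.1717, 0.0063]
tcp_rot: [[0.002, 1.0, 0.001], [1.0, -0.002, -0.0], [-0.0, 0.001, -1.0]]
force: [-0.2, 0.9, -0.6]
opening: 0.344
grasp_force: 0.0
```

```bash
python3 - <<'E'
from h import *
a,_=snap('top','t4'); b,m=snap('wrist','w4')
t=cv2.resize(a[80:290,120:400],(400*1,300)); o=np.hstack([t,cv2.resize(b,(400,300))])
cv2.imwrite('pics/c4.png',o[:,:,::-1]); s=bot.read_state(); print(s['position'],s['force'])
E
```

```text
[0.61045825 0.17214041 0.00692346] [ 0.63108236  0.12768604 -0.26045446]
```

View pics/c4.png

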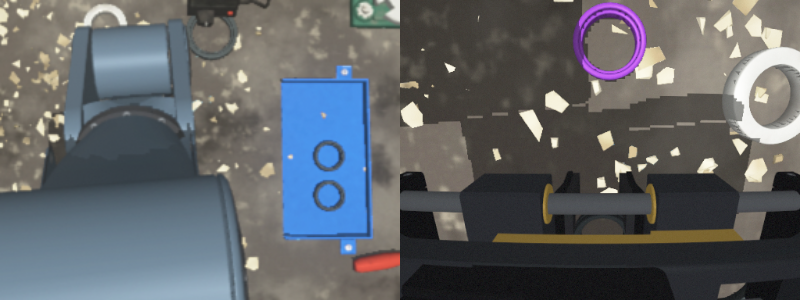

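Two seals are in the tray at (328,156) and (328,195) in the crop, and s1 is centred between the fingers. For the last push I'll edge slightly toward -x to clear the pot's box.

>>> drive_tool(
  deltas="30 0 -5 -2 0; 30 0 -10 -2 0; 30 0 -16 -2 0; 30 -1 -23 -2 0; 30 -4 -32 -2 0; 30 -7 -41 -2 0; 30 -10 -50 -2 0; 30 -12 -58 -2 0; 30 -14 -66 -2 0; 30 -15 -74 -2 0; 30 -15 -82 -2 0; 30 -15 -90 -2 0",
)

```text
time_s: 14.9
position: [0.5945, 0.0817, 0.0035]
tcp_rot: [[0.001, 1.0, 0.0], [1.0, -0.001, -0.0], [-0.0, 0.0, -1.0]]
force: [0.4, 0.7, -0.7]
opening: 0.344
grasp_force: 0.1
```

>>> drive_tool(
  deltas="30 0 -10 0 0; 30 0 -20 0 0; 30 0 -30 0 0; 30 0 -40 0 0; 30 0 -50 0 0; 30 0 -60 0 0; 30 0 -70 0 0; 30 0 -78 0 0; 30 0 -84 0 0; 30 0 -90 0 0; 30 0 -90 0 0",
)

```text
time_s: 16.0
position: [0.5946, -0.0084, 0.0036]
tcp_rot: [[0.002, 1.0, 0.0], [1.0, -0.002, -0.0], [-0.0, 0.0, -1.0]]
force: [-1.0, 0.6, -0.3]
opening: 0.343
grasp_force: 0.0
```

```bash
python3 - <<'E'
from h import *
a,_=snap('top','t5'); b,m=snap('wrist','w5')
t=cv2.resize(a[80:290,120:400],(400*1,300)); o=np.hstack([t,cv2.resize(b,(400,300))])
cv2.imwrite('pics/c5.png',o[:,:,::-1]); s=bot.read_state(); print(s['position'],s['force'])
E
```

```text
[ 0.59442321 -0.00761243  0.00352685] [ 0.12899054 -1.19672089 -0.2976272 ]
```

View pics/c5.png

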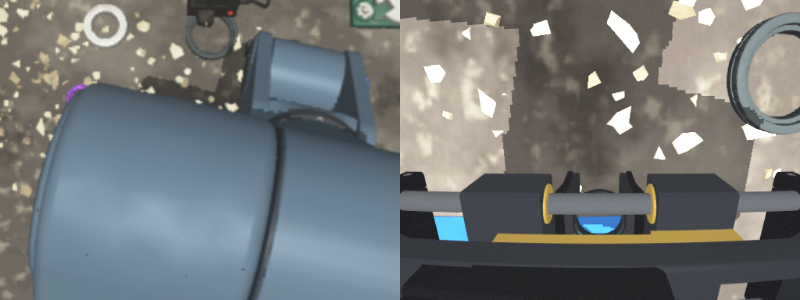

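The ring is still between the fingers, with the blue floor visible through its hole at (600,222). I'll finish the push, then retreat.

>>> drive_tool(
  deltas="30 0 -8 0 0; 30 0 -17 0 0; 30 0 -26 0 0; 30 1 -35 0 0; 30 2 -44 0 0; 30 2 -53 0 0; 30 2 -61 0 0; 30 2 -68 0 0; 30 2 -73 0 0; 30 2 -75 0 0; 30 2 -75 0 0",
)

```text
time_s: 17.2
position: [0.5965, -0.0828, 0.0036]
tcp_rot: [[0.001, 1.0, 0.0], [1.0, -0.001, -0.0], [-0.0, 0.0, -1.0]]
force: [-0.4, 0.1, 0.1]
opening: 0.345
grasp_force: 0.0
```

>>> drive_tool(
  deltas="30 0 3 0 0; 30 0 8 0 0; 30 0 20 0 0; 30 0 20 15 0; 30 0 20 35 0; 30 0 20 60 0; 30 0 20 90 0; 30 -20 60 110 0; 30 -40 105 120 0; 30 -60 150 120 0; 30 -80 195 120 0; 30 -100 240 120 0",
)

```text
time_s: 18.4
position: [0.4956, 0.1593, 0.125]
tcp_rot: [[0.001, 1.0, 0.002], [1.0, -0.001, 0.0], [0.0, 0.002, -1.0]]
force: [0.8, -0.3, -0.4]
opening: 0.343
grasp_force: 0.0
```

>>> drive_tool(
  deltas="30 -10 45 0 0; 30 -20 90 0 0; 30 -30 135 0 0; 30 -50 170 0 0; 30 -50 170 0 0; 30 -50 170 0 0; 30 -50 170 0 0",
)

```text
time_s: 19.1
position: [0.4468, 0.3269, 0.1241]
tcp_rot: [[0.001, 1.0, 0.001], [1.0, -0.001, -0.0], [-0.0, 0.001, -1.0]]
force: [0.2, -1.3, 0.0]
opening: 0.341
grasp_force: 0.0
```

```bash
python3 - <<'E'
from h import *
a,m=snap('top','t6'); b,_=snap('scene','s6')
t=cv2.resize(a[80:290,120:400],(400*1,300)); o=np.hstack([t,cv2.resize(b,(400,300))])
cv2.imwrite('pics/c6.png',o[:,:,::-1]); s=bot.read_state(); print(s['time_s'],s['position'],s['force'])
E
```

```text
19.2 [0.44721247 0.32630291 0.12387676] [-0.4941929  -0.84283253  0.43163036]
```

View pics/c6.png

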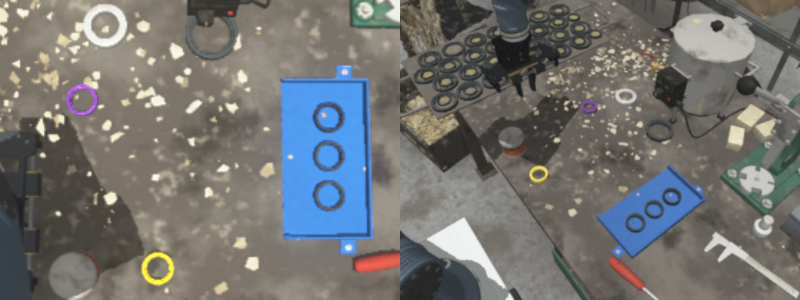

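All three seals lie flat and wholly inside the tray, at crop (328,117), (328,156) and (328,195). The bystanders look unmoved and the arm is clear.

```bash
python3 -c "
from rig import bot
print(bot.hand_in())"
```

```text
the job is handed in; nothing more can be done
None
```

I swept all three small seals into the blue tray, where they lie flat and wholly inside; the big seal, steel ring, tin and look-alikes appear unmoved, and I handed the job in at about 19 s (no verdict came back).

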